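Set the hex post square in the slide jaws under the microscope

ROBOT

A 7-joint arm with a two-finger parallel gripper is mounted at the origin on the work surface. World frame = base frame: x ahead of the robot, y to its left, z up, the work surface at z = 0. Lengths are in m, angles in rad, forces in N, time in s.
With the tool pointing down it reaches from about 0.375 to 0.925 m from the base axis. Payload 3.1 kg.
Tool frame: the origin (TCP) lies on the centre line of the jaws, within the pads' length; the fingertips stand tip_extent ahead of it and the grasp point (between the pads) lies 5 mm behind it (tip_extent is the distance from the TCP to the fingertips, in m); y points along the fingers, x is the direction in which the jaws open and shut, and the axes are right-handed (so a half turn about y gives the same grasp; the last joint's range is limited). The gripper opens to 85 mm and grips with 20 to 120 N. Pads are 22 mm wide; open, the fingers measure 114 mm over their backs; the gripper's body (76 mm by 85 mm) begins 54 mm behind the grasp point. The pads swing forward as they close: fully open they stand 13 mm farther back than shut.
Start: joints at [-1.262, 0.383, 0.044, 1.598, -0.018, 1.161, -0.05], TCP at [0.257, 0.597, 0.221] pointing down, gripper open.
Joint ranges: [-2.61, 2.61], [-0.41, 2.15], [-1.48, 1.57], [0, 2.5], [-1.57, 4.71], [0.05, 1.97], [-2.85, 2.85]. Speed limits (rad/s): [2.79, 2.79, 3.14, 3.14, 3.14, 3.14, 3.14].

INTERFACE

Orientations are given as a 3x3 rotation matrix whose columns are the frame's x, y, z axes.
In Python, from cell import * gives the robot as it stands.
- The arm moves only by the tool send_rows, never from a script. Its arguments are lists of equal length, an entry for each row: "slide": the shift along the tool's x, y, z in cm, a list of three; "yaw": the turn about the tool's y in degrees; "gripper": the opening, from 0 (shut) to 1 (fully open). In form: {"slide": [[tx, ty, tz], ...], "yaw": [yaw, ...], "gripper": [gripper, ...]}. A call has 1 to 5 rows; each row is the pose to reach, as a shift and turn from the pose commanded when the call began, along the tool's axes at that moment; what a row does not reach only later rows make up. A row lasts 1/10 s, in which the tool goes at most 50 mm and 8.59 degrees, less where a joint would pass 70% of its speed; a pose out of reach is approached as far as the arm can. A call with a gripper value outside its range is refused whole. The fingers move at their own pace and stop on an object; "newtons" is the grip in N (left out, the last holds). Time passes only in rows, so rows that repeat a pose let the fingers close. It gives the time, the measured TCP pose, the force and the opening at its end, in the units of the state.
- get_state(): the state, without advancing time (a new reading comes with each control period).
- snapshot(name): name is "scene" or "side" or "wrist"; returns a dict with "image" (384x512x3 uint8, red, green, blue), "fx", "fy", "cx", "cy" (pixels), "dist" ([k1, k2, p1, p2, k3] as OpenCV has them; the pictures are not rectified), "origin" and "rotation" of the camera in the world; the wrist camera has in their place "mount" (4x4, takes a point from camera to tool coordinates, whose origin is the TCP and whose axes are the tool frame's). Camera axes: x right, y down, z forward; pixel columns grow to the right and rows downward; lengths in m; the calibration is good to about 2 mm. A picture is of the moment at which its call begins: read the wrist's pose just before it. There is no depth.
- finish_job(): hands the job in, once; it reports no verdict.
Trained networks look in a picture, given as the dict that the camera call returned (one of the last four; its "shot" number tells which), for a name from the list of things; names that differ only in an ending like _2 or _b are one class to them, and where a whole thing is asked for, a point or a joint stands for the part that bears it (a point fixed in the world has none). Each returns a list of dicts, best first, with "confidence" (0 to 1); they miss things now and then, are a little off and sometimes report something else, mostly with a low value. They report only what shows in the picture. A call takes as long as a camera call. They do not tell look-alikes from the thing itself.
- search_frame(picture, query): "xy" ([column, row] in pixels, amid what is visible of it).
- silhouettes(picture, query): "pixels" (384x512 bool, what is visible of it) and "xy" ([column, row] in pixels, amid what is visible of it).
The state is a dict: "t": time; "joints": joint angles; "qvel": joint speeds; "effort": joint torques, N m; "tcp_pos": TCP position; "orientation": TCP orientation; "ft_force": force on the tool from outside, world axes, zero at the start; "moment": the same for the moment, N m; "grip_width": finger opening in m.
Only numpy, scipy, OpenCV 4.12 (cv2) and the standard library are available. Lean on these libraries where they do the work, as an engineer would, in place of code of your own. Each camera call takes 0.05 s, during which the arm holds its last target. There are 200 camera calls.

TASK

Draw the microscope's slide right out by its knob, then stand the six-sided steel post upright in the middle of the slide's jaws, turned so that two of its flats sit square between them and its foot is fully down on the plate, and let go of it. Then push the slide fully home, so that the post stands under the lens. Do not bump the microscope, and leave the round post, the square post, the bottle and the tin standing where they are.

Things in the scene. Friction and masses are not known exactly. Their poses are not given: they have to be found in the camera images.
- hex_a (a point): Centre (half-way up) of the loose six-sided steel post, an upright hexagonal prism 24 mm across flats, 27.7 mm across corners, 60 mm tall, about 0.2 kg, standing on the table. Its z axis is up; its x axis is normal to the first pair of flats. It and the round and square posts, of the same steel and height, stand in any of three places.
- hex_b (a point): The same point as hex_a; its x axis is normal to the second pair of flats (60 degrees on from the first).
- hex_c (a point): The same point as hex_a; its x axis is normal to the third pair of flats (120 degrees on).
- round_mid (a point): Centre (half-way up) of a loose round steel post, 26 mm diameter, 60 mm tall. Bystander.
- square_mid (a point): Centre (half-way up) of a loose square steel post, 24 x 24 mm, 60 mm tall. Bystander.
- bottle_mid (a point): Centre (half-way up) of a loose amber glass bottle, 50 mm diameter, 140 mm tall. Bystander.
- jar_mid (a point): Centre (half-way up) of a loose steel tin, 44 mm diameter, 120 mm tall. Bystander.
- slot (a point): Point on the slide's plate, midway between the jaws and in the middle of their length: the post's foot belongs here. 82 mm above the table; moves with the slide. z up; y is normal to the jaw faces and along the slide's travel (+y home towards the lens, -y drawn out); x runs along the slot, which is open at both ends.
- jaw_top (a point): The point 18 mm above slot, level with the tops of the two fixed aluminium jaws; same axes. The jaw faces are 26 mm apart, 34 mm long in x, 18 mm high above the plate; each jaw is 10 mm thick. Their upper inner edges are bevelled at 45 degrees over the top 4 mm, so that the slot is 34 mm wide at the top.
- knob (a point): On the axis of the slide's upright steel knob, at the height to grip, 102 mm above the table: a round pin 16 mm in diameter, rising 30 mm from the plate, with a 19 mm cap from 29 to 35 mm above the plate. 95 mm from the slot centre in the slot's -y direction, on a 30 mm wide tongue of the plate; moves with the slide; same axes as slot.
- slide (a joint): Travel of the slide in m: 0 = fully home (end stop), the slot straight under the lens; 0.14 = right out (end stop), towards the slot's -y. It stays where it is left; about 3 N of friction.
- microscope: Fixed microscope. Origin on the table under the lens axis; axes parallel to the slot's. Its upright barrel on that axis is 26 mm in diameter at its lower end, 165 mm above the table, 42 mm above 220 mm, and ends at 325 mm. An arm 245 mm up holds it from a pole (18 mm diameter, 361 mm tall) at y = +125 mm, on a foot 130 x 100 x 16 mm.
- jack: Fixed blue lab jack that carries the slide; same origin and axes as the microscope. It spans x -70 to 70, y -190 to 10 mm and is 60 mm tall; the 34 mm wide rail on it spans y -250 to 40 mm, its top 72 mm above the table. The slide's plate (64 x 62 mm, tongue to 112 mm from the slot centre, 10 mm thick) runs on the rail.
Things that resemble listed ones, but are neither listed nor needed, are in the scene too. What is shaped like the part that bears hex_a but blue or pink is not meant.

How it is judged:
By the outcome, as a careful person would: the job done as asked, in the order asked, and still so for the second after the job is handed in, with the robot touching nothing.
It also fails if it takes over 64 s, if anything falls off the work surface, if the arm or the gripper's body presses on something with over 40 N, if the wrist force passes 120 N, or if a joint passes its speed limit or range.

## Working session

There is one attempt and no reset: what is moved stays moved. The work goes in short steps, Python scripts to look and compute and a tool call to move; the robot and the scene stay as the last step left them, time stands still between calls to the robot, and variables do not carry over. Pictures are saved under pics/ and viewed, about 8 in all and at most 12, crops included, and the job is handed in when it is done.

Besides the shell and the picture viewer there is one more tool, called as name(argument=value, ...), one argument or row to a line, values as JSON. send_rows: Moves the arm, as the interface text tells. Its arguments: {"type":"object","properties":{"slide":{"type":"array"},"yaw":{"type":"array"},"gripper":{"type":"array"},"newtons":{"type":"number"}},"required":["slide","yaw","gripper"]}

```bash
ls; mkdir -p pics; cat > h.py <<'E'
from cell import *
import numpy as np, cv2
def save(p,n,pts=()):
    im=cv2.cvtColor(p["image"],cv2.COLOR_RGB2BGR).copy()
    cv2.imwrite("pics/"+n+".png",im)
def K(p): return np.array([[p["fx"],0,p["cx"]],[0,p["fy"],p["cy"]],[0,0,1.]])
def cam(p,s=None):
    if "origin" in p and "mount" not in p: return np.array(p["origin"]),np.array(p["rotation"])
    M=np.array(p["mount"]);R=np.array(s["orientation"]);t=np.array(s["tcp_pos"])
    return t+R@M[:3,3],R@M[:3,:3]
def ray(p,xy,s=None):
    o,R=cam(p,s)
    u=cv2.undistortPoints(np.array([[xy]],float),K(p),np.array(p["dist"]))[0,0]
    return o,R@np.array([u[0],u[1],1])
def atz(p,xy,z,s=None):
    o,d=ray(p,xy,s); return o+d*(z-o[2])/d[2]
def proj(p,X,s=None):
    o,R=cam(p,s); X=np.atleast_2d(X)
    return cv2.projectPoints((X-o)@R,np.zeros(3),np.zeros(3),K(p),np.array(p["dist"]))[0][:,0]
E
python3 - <<'E'
from h import *
s=get_state();print(s["t"],s["tcp_pos"],np.round(s["orientation"],3),s["grip_width"])
ps={}
for n in("scene","side","wrist"):
    p=snapshot(n);ps[n]=p;save(p,n+"0")
    if n!="wrist": print(n,np.round(p["origin"],3),np.round(p["rotation"],2))
    else: print(np.round(p["mount"],3))
    print(p["fx"],p["dist"])
    for q in["hex_a","round_mid","square_mid","bottle_mid","jar_mid","knob","slot","jaw_top","microscope","jack"]:
        print(n,q,[(np.round(r["xy"]).tolist(),round(r["confidence"],2)) for r in search_frame(p,q)][:4])
im=np.hstack([cv2.imread("pics/scene0.png"),cv2.imread("pics/side0.png")])
cv2.imwrite("pics/both.png",im)
E
```

```text
pics
0.0 [0.25680619 0.59605533 0.21936335] [[ 0.396 -0.001 -0.918]
 [ 0.918 -0.002  0.396]
 [-0.003 -1.    -0.   ]] 0.08544306215033365
scene [0.954 0.511 0.739] [[-0.8   0.39 -0.46]
 [ 0.6   0.53 -0.6 ]
 [ 0.01 -0.76 -0.66]]
392.6217537998418 [-0.0443617  0.         0.         0.         0.       ]
scene hex_a [([240.0, 152.0], 0.68), ([221.0, 157.0], 0.62), ([224.0, 143.0], 0.57), ([223.0, 131.0], 0.51)]
scene round_mid [([180.0, 157.0], 0.68), ([260.0, 158.0], 0.45)]
scene square_mid [([222.0, 183.0], 0.54)]
scene bottle_mid [([185.0, 194.0], 0.74)]
scene jar_mid [([258.0, 157.0], 0.9)]
scene knob [([301.0, 286.0], 0.78), ([222.0, 180.0], 0.26)]
scene slot [([303.0, 288.0], 0.9)]
scene jaw_top [([301.0, 284.0], 0.56)]
scene microscope [([342.0, 279.0], 0.84)]
scene jack [([310.0, 280.0], 0.73)]
side [ 0.468 -0.757  0.56 ] [[ 1.   -0.03  0.05]
 [-0.06 -0.55  0.83]
 [ 0.   -0.83 -0.55]]
348.7347899386541 [-0.06712914  0.          0.          0.          0.        ]
side hex_a [([205.0, 307.0], 0.92), ([181.0, 334.0], 0.84), ([229.0, 284.0], 0.77), ([199.0, 278.0], 0.74)]
side round_mid [([284.0, 308.0], 0.95)]
side square_mid [([258.0, 251.0], 0.91), ([282.0, 91.0], 0.56)]
side bottle_mid [([312.0, 234.0], 0.84)]
side jar_mid [([204.0, 239.0], 0.95), ([278.0, 89.0], 0.48), ([254.0, 250.0], 0.32)]
side knob [([269.0, 147.0], 0.61)]
side slot [([271.0, 146.0], 0.74)]
side jaw_top [([268.0, 146.0], 0.7)]
side microscope [([280.0, 90.0], 0.72)]
side jack [([276.0, 158.0], 0.64)]
[[ 1.    -0.     0.     0.001]
 [-0.    -0.328  0.945 -0.154]
 [-0.    -0.945 -0.328  0.085]
 [ 0.     0.     0.     1.   ]]
301.78447669692963 [-0.07668239  0.          0.          0.          0.        ]
wrist hex_a []
wrist round_mid []
wrist square_mid []
wrist bottle_mid []
wrist jar_mid []
wrist knob []
wrist slot []
wrist jaw_top []
wrist microscope []
wrist jack []
```

View pics/scene0.png

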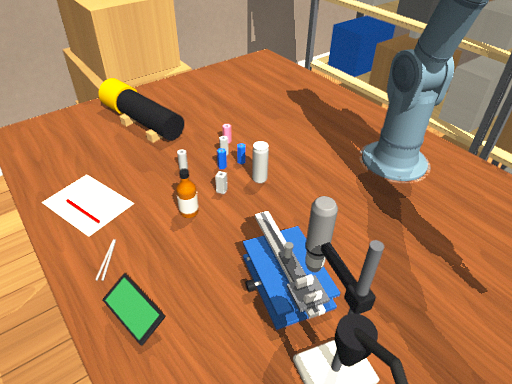

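View pics/side0.png

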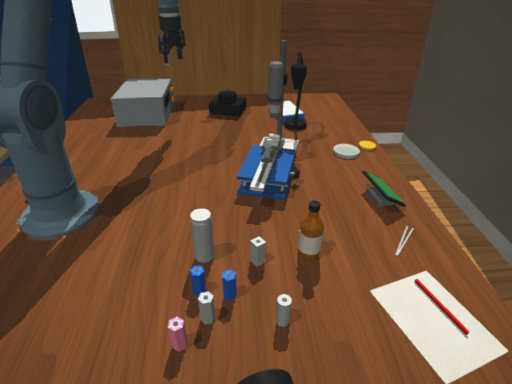

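The side view shows the steel hex post at (207,307), blue look-alikes at (199,280) and (229,285), and a pink one at (178,334). The square post is at (258,251), round (284,310), tin (203,237), bottle (312,235). The slide and jack are around (270,165).

```bash
python3 - <<'E'
from h import *
a=cv2.imread("pics/scene0.png")[195:335,235:350];b=cv2.imread("pics/side0.png")[60:200,230:310]
c=cv2.imread("pics/side0.png")[200:350,160:330]
f=lambda i,k:cv2.resize(i,None,fx=k,fy=k,interpolation=cv2.INTER_CUBIC)
cv2.imwrite("pics/crop1.png",np.hstack([f(a,4),f(b,4)])) 
A=snapshot("scene");B=snapshot("side")
def tri(u,v):
    o1,d1=ray(A,u);o2,d2=ray(B,v)
    t=np.linalg.lstsq(np.stack([d1,-d2],1),o2-o1,rcond=None)[0]
    p,q=o1+t[0]*d1,o2+t[1]*d2
    return (p+q)/2,np.linalg.norm(p-q)
for n,u,v in[("hex",(224,143),(206,308)),("round",(182,158),(284,309)),("sq",(222,182),(258,251)),("tin",(260,162),(203,237)),("bottle",(186,196),(312,235)),("barreltop",(324,203),(276,66))]:
    print(n,*tri(u,v),"z.03:",atz(A,u,.03),atz(B,v,.03))
for v in[(199,280),(229,285),(178,334)]:print(atz(B,v,.03))
E
```

```text
hex [ 0.40862437 -0.34893596  0.03441982] 0.0037917288496794833 z.03: [ 0.40300825 -0.3545218   0.03      ] [ 0.40990595 -0.34657046  0.03      ]
round [ 0.55081575 -0.3595899   0.03367668] 0.00094163835647944 z.03: [ 0.5482435  -0.36402706  0.03      ] [ 0.55182772 -0.35702048  0.03      ]
sq [ 0.51456928 -0.20129414  0.02916087] 0.0028581559938625034 z.03: [ 0.51356176 -0.20035599  0.03      ] [ 0.5157689  -0.20299623  0.03      ]
tin [ 0.3965549  -0.18117695  0.05781756] 0.002713737965867276 z.03: [ 0.37208675 -0.2096531   0.03      ] [ 0.39391916 -0.15041933  0.03      ]
bottle [ 0.63510105 -0.18506447  0.05422182] 0.0014951875190433272 z.03: [ 0.6230735  -0.20946029  0.03      ] [ 0.64380662 -0.15805919  0.03      ]
barreltop [0.59288465 0.22417067 0.31602761] 0.003509691342796434 z.03: [0.34513894 0.03017383 0.03      ] [0.74107147 1.36300639 0.03      ]
[ 0.39296293 -0.27859254  0.03      ]
[ 0.4522468  -0.29455223  0.03      ]
[ 0.36455206 -0.3981827   0.03      ]
```

View pics/crop1.png

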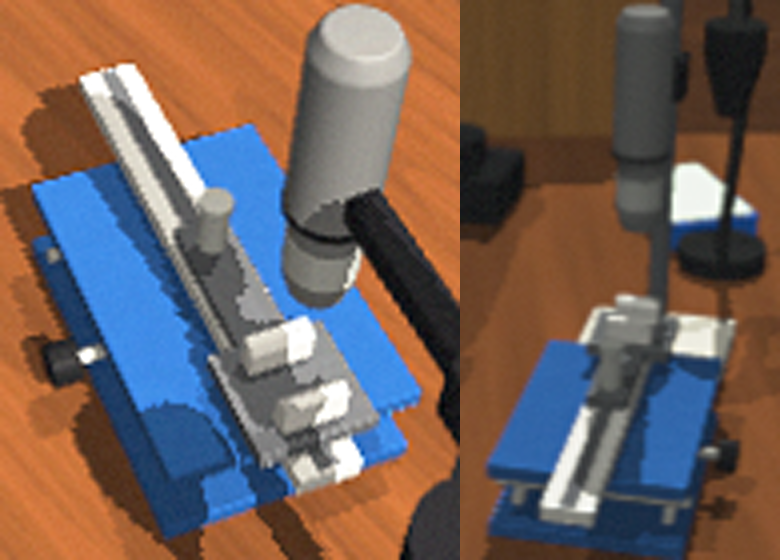

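The crop shows the jack top's corners, the rail's end, the knob (scene pixel about (289,245)), and both jaws. The slide is somewhere in between its stops. I'll fit the fixture pose from these corners.

```bash
python3 - <<'E'
from h import *
from scipy.optimize import least_squares
A=snapshot("scene");B=snapshot("side")
L=np.array([(70,-190,60),(-70,-190,60),(-70,10,60),(70,10,60),(17,-250,72),(-17,-250,72),(0,0,325)])/1e3
UA=np.array([(243.8,240.8),(298.8,226.3),(340,295),(278.8,315),(255,213.5),(268,211),(325,203)])
UB=np.array([(288.8,183),(237.5,177.5),(252.5,145),(296,149),(263,190.5),(250.3,188),(277,63)])
def W(q,l):
    c,s=np.cos(q[2]),np.sin(q[2]);l=np.atleast_2d(l)
    return l@np.array([[c,-s,0],[s,c,0],[0,0,1]]).T+[q[0],q[1],0]
for m in("AB","A","B"):
    f=lambda q:np.concatenate(([ (proj(A,W(q,L))-UA)] if "A" in m else [])+([proj(B,W(q,L))-UB] if "B" in m else [])).ravel()
    r=least_squares(f,[.59,.22,-.1],loss="soft_l1");print(m,r.x,np.degrees(r.x[2]));print(np.round(f(r.x),1))
    if m=="AB":q=r.x
np.save("q.npy",q)
c,s=np.cos(q[2]),np.sin(q[2])
for z,u in((.117,(289,244.5)),):
    p=atz(A,u,z);d=p[:2]-q[:2];print("knob",p,"local",d@[c,s],d@[-s,c])
E
```

```text
AB [ 0.59729083  0.23095702 -0.28916341] -16.567843095556604
[-1.6  0.1 -0.9 -0.9  0.5 -1.7 -1.9  0.1 -0.3  0.4 -0.2 -0.5 -0.1  0.
 -2.1 -1.9 -1.  -2.7  0.3 -1.4 -0.1 -0.8  0.  -3.7 -0.2 -2.9 -0.1 -1.3]
A [ 0.59751289  0.2319201  -0.29475934] -16.88846621786049
[-1.   0.1 -0.2 -0.6  0.9 -1.1 -1.8  0.3  0.4  0.5  0.6 -0.3  0.3  0.5]
B [ 0.59604294  0.21883317 -0.27917933] -15.995797590548708
[-1.1  0.5 -0.8 -0.1  0.   0.4  0.2  0.9  0.9 -1.   0.5 -0.2 -0.  -0.2]
knob [0.56725421 0.13505007 0.117     ] local -0.0014416732631388812 -0.10049010805851208
```

```bash
cat >> h.py <<'E'
def go(target,ang=None,step=4.8):
    "print slide (cm) and yaw (deg) to bring TCP to target with tool x at world angle ang (deg)"
    s=get_state();R=np.array(s["orientation"]);d=R.T@(np.array(target)-s["tcp_pos"])*100
    a=np.degrees(np.arctan2(R[1,0],R[0,0]));y=0
    if ang is not None: y=-((ang-a+180)%360-180)
    print("slide",np.round(d,2),"yaw %.1f"%y,"dist %.1f"%np.linalg.norm(d),"toolx ang %.1f"%a,"t",round(s["t"],2),"F",np.round(s["ft_force"],1))
    return d,y
E
python3 - <<'E'
from h import *
import cell
try: print("tip_extent",cell.tip_extent)
except Exception as e: print(e,[n for n in dir(cell) if n[0]!="_"])
go((.45,.15,.22),73.5)
E
```

```text
tip_extent 0.014
slide [-33.42   0.08 -35.4 ] yaw -6.8 dist 48.7 toolx ang 66.7 t 1.85 F [-0.6 -0.4 -0.4]
```

send_rows(
  slide=[
    [-3.3,0,-3.5],
    [-6.6,0,-7],
    [-9.9,0,-10.5],
    [-13.2,0,-14],
    [-16.7,0,-17.7],
  ],
  yaw=[0,0,0,0,0],
  gripper=[1,1,0.8,0.7,0.6],
)

```text
t: 2.35
tcp_pos: [0.3538, 0.3729, 0.221]
orientation: [[0.395, 0.0, -0.919], [0.919, 0.001, 0.395], [0.001, -1.0, -0.0]]
ft_force: [1.5, -0.2, 0.4]
grip_width: 0.0516
```

send_rows(
  slide=[
    [-3.3,0,-3.5],
    [-6.6,0,-7],
    [-9.9,0,-10.5],
    [-13.2,0,-14],
    [-16.7,0,-17.7],
  ],
  yaw=[-2,-4,-6.8,-6.8,-6.8],
  gripper=[0.6,0.6,0.6,0.6,0.6],
)

```text
t: 2.85
tcp_pos: [0.45, 0.1503, 0.2213]
orientation: [[0.283, 0.001, -0.959], [0.959, 0.001, 0.283], [0.001, -1.0, -0.001]]
ft_force: [0.8, 0.2, -0.3]
grip_width: 0.0515
```

```bash
python3 - <<'E'
from h import *
q=np.load("q.npy")
go((.45,.15,.22),73.5)
s=get_state();p=snapshot("wrist");save(p,"w1")
for n in("knob","slot","jaw_top"):print(n,[(np.round(r["xy"],1),round(r["confidence"],2)) for r in search_frame(p,n)][:3])
E
```

```text
slide [-0.03  0.13 -0.01] yaw 0.0 dist 0.1 toolx ang 73.5 t 2.85 F [ 0.8  0.2 -0.3]
knob [(array([343.2, 275.7]), 0.91)]
slot [(array([342.5, 271.3]), 0.69)]
jaw_top [(array([341. , 275.8]), 0.94)]
```

View pics/w1.png

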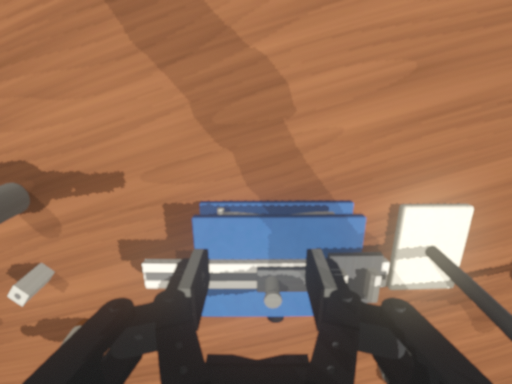

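The wrist view shows the rail lying level in the image, so the yaw is right, and the knob cap between the fingers at about (273,299).

```bash
python3 - <<'E'
from h import *
q=np.load("q.npy")
s=get_state();p=snapshot("wrist")
k=atz(p,(273,299),.117,s);print("knob",k)
c,sn=np.cos(q[2]),np.sin(q[2]);d=k[:2]-q[:2];print(d@[c,sn],d@[-sn,c])
# rail line angle: jack top edges in wrist
for a,b,z in(((193,217),(364,215),.06),((146,288),(362,292),.072),((146,261),(386,263),.072)):
    e=atz(p,b,z,s)-atz(p,a,z,s);print(np.degrees(np.arctan2(e[1],e[0])),np.linalg.norm(e))
go((k[0],k[1],.102),73.5)
E
```

```text
knob [0.5650188  0.13475319 0.117     ]
-0.0034996191141811904 -0.10141209750149059
73.88741798867822 0.1943202586885479
71.93472705451406 0.2617327832371968
72.56995211990137 0.28015097212060697
slide [  1.61  11.89 -11.59] yaw -0.0 dist 16.7 toolx ang 73.5 t 3.1 F [-0.3 -0.2 -0.5]
```

send_rows(
  slide=[
    [0.5,0,-3.9],
    [1.0,0,-7.8],
    [1.6,1,-11.5],
    [1.6,5,-11.5],
    [1.6,8,-11.5],
  ],
  yaw=[0,0,0,0,0],
  gripper=[0.6,0.6,0.6,0.6,0.6],
)

```text
t: 3.6
tcp_pos: [0.5646, 0.1372, 0.1392]
orientation: [[0.281, -0.0, -0.96], [0.96, 0.001, 0.281], [0.0, -1.0, 0.0]]
ft_force: [-0.3, 0.2, -1.1]
grip_width: 0.0512
```

send_rows(
  slide=[
    [0,2,0],
    [0,3.8,0],
    [0,3.8,0],
    [0,3.8,0],
    [0,3.8,0],
  ],
  yaw=[0,0,0,0,0],
  gripper=[0.6,0.6,0.4,0.1,0.0],
  newtons=40,
)

```text
t: 4.1
tcp_pos: [0.5635, 0.1357, 0.1031]
orientation: [[0.283, -0.001, -0.959], [0.959, 0.001, 0.283], [0.0, -1.0, 0.001]]
ft_force: [-1.3, -0.1, -3.9]
grip_width: 0.0159
```

send_rows(
  slide=[
    [0,0,0],
    [0,0,0],
    [0,0,0],
    [0,0,0],
  ],
  yaw=[0,0,0,0],
  gripper=[0,0,0,0],
)

```text
t: 4.5
tcp_pos: [0.5636, 0.1357, 0.1031]
orientation: [[0.283, -0.001, -0.959], [0.959, 0.001, 0.283], [0.001, -1.0, 0.001]]
ft_force: [-4.0, 2.5, -0.4]
grip_width: 0.0156
```

```bash
python3 - <<'E'
from h import *
go((.5,.0,.1),73.5)
p=snapshot("wrist");save(p,"w2")
E
```

```text
slide [-14.81   0.29   2.25] yaw 0.0 dist 15.0 toolx ang 73.5 t 4.5 F [-4.   2.5 -0.4]
```

send_rows(
  slide=[
    [-2,0,0],
    [-5,0,0],
    [-8,0,0],
    [-11,0,0],
    [-13,0,0],
  ],
  yaw=[0,0,0,0,0],
  gripper=[0,0,0,0,0],
)

```text
t: 5.05
tcp_pos: [0.5267, 0.0095, 0.103]
orientation: [[0.285, 0.0, -0.959], [0.959, 0.002, 0.285], [0.002, -1.0, 0.0]]
ft_force: [-0.9, 3.9, -2.8]
grip_width: 0.0153
```

send_rows(
  slide=[
    [0,0,0],
    [-0.3,0,0],
    [-0.5,0,0],
  ],
  yaw=[0,0,0],
  gripper=[0,0,0],
)

```text
t: 5.35
tcp_pos: [0.5256, 0.0058, 0.103]
orientation: [[0.284, -0.001, -0.959], [0.959, 0.001, 0.284], [0.001, -1.0, 0.001]]
ft_force: [-4.7, 2.6, 2.3]
grip_width: 0.0153
```

send_rows(
  slide=[
    [-0.2,0,0],
    [-0.4,0,0],
    [-0.6,0,0],
    [-0.6,0,0],
  ],
  yaw=[0,0,0,0],
  gripper=[0,0,0,0],
)

```text
t: 5.75
tcp_pos: [0.525, 0.0034, 0.103]
orientation: [[0.281, 0.001, -0.96], [0.96, 0.004, 0.281], [0.004, -1.0, 0.0]]
ft_force: [-3.3, 4.8, 0.4]
grip_width: 0.0153
```

send_rows(
  slide=[
    [-0.2,0,0],
    [-0.4,0,0],
    [-0.6,0,0],
    [-0.6,0,0],
  ],
  yaw=[0,0,0,0],
  gripper=[0,0,0,0],
)

```text
t: 6.15
tcp_pos: [0.5249, 0.0032, 0.103]
orientation: [[0.278, 0.004, -0.961], [0.961, 0.009, 0.278], [0.01, -1.0, -0.001]]
ft_force: [-0.5, 12.7, -2.1]
grip_width: 0.0153
```

send_rows(
  slide=[
    [0.9,0,0],
    [0.9,0,0],
    [0.9,0,0],
    [0.9,0,0],
    [0.9,0,0],
  ],
  yaw=[0,0,0,0,0],
  gripper=[0,0,0.3,0.5,0.6],
)

```text
t: 6.65
tcp_pos: [0.5269, 0.0012, 0.1035]
orientation: [[0.285, 0.004, -0.959], [0.959, -0.001, 0.285], [0.0, -1.0, -0.004]]
ft_force: [0.2, 0.4, -1.0]
grip_width: 0.0509
```

send_rows(
  slide=[
    [0,-1,0],
    [0,-5,0],
    [0,-9,0],
    [0,-13,0],
    [0,-13,0],
  ],
  yaw=[0,0,0,0,0],
  gripper=[0.6,0.6,0.6,0.6,0.6],
)

```text
t: 7.15
tcp_pos: [0.5305, 0.0016, 0.2405]
orientation: [[0.285, 0.015, -0.958], [0.958, 0.002, 0.285], [0.007, -1.0, -0.014]]
ft_force: [1.2, -0.4, 0.3]
grip_width: 0.051
```

send_rows(
  slide=[
    [2,0,0],
    [5,0,1],
    [7,0,2],
    [9,0,2],
    [9,0,2],
  ],
  yaw=[0,0,0,0,0],
  gripper=[0.6,0.6,0.6,0.6,0.6],
)

```text
t: 7.65
tcp_pos: [0.5321, 0.0978, 0.2329]
orientation: [[0.279, 0.001, -0.96], [0.96, 0.001, 0.279], [0.001, -1.0, -0.001]]
ft_force: [0.3, -1.0, 0.4]
grip_width: 0.0507
```

```bash
python3 - <<'E'
from h import *
go((.409,-.349,.25))
s=get_state();p=snapshot("wrist")
k=np.array([.5249,.0032,.117]);y=np.array([np.cos(np.radians(73.6)),np.sin(np.radians(73.6)),0]);x=np.array([y[1],-y[0],0])
np.set_printoptions(precision=1,suppress=True)
print("knob",proj(p,k,s),"slot",proj(p,k+.095*y-[0,0,.035],s))
S=k+.095*y;S[2]=.1
print(proj(p,[S+a*x+b*y for a in(-.017,.017) for b in(-.023,-.017,.017,.023)],s))
save(p,"w3");im=cv2.imread("pics/w3.png")[180:384,150:420]
cv2.imwrite("pics/w3c.png",cv2.resize(im,None,fx=2.9,fy=2.9,interpolation=cv2.INTER_CUBIC))
E
```

```text
slide [-46.34  -1.78  -0.64] yaw 0.0 dist 46.4 toolx ang 73.8 t 7.65 F [ 0.3 -1.   0.4]
knob [[159.1 208.9]] slot [[257.4 197.3]]
[[234.3 187. ]
 [240.4 187. ]
 [274.6 187.1]
 [280.6 187.1]
 [235.  218.5]
 [240.9 218.5]
 [273.9 218.6]
 [279.7 218.6]]
```

View pics/w3c.png

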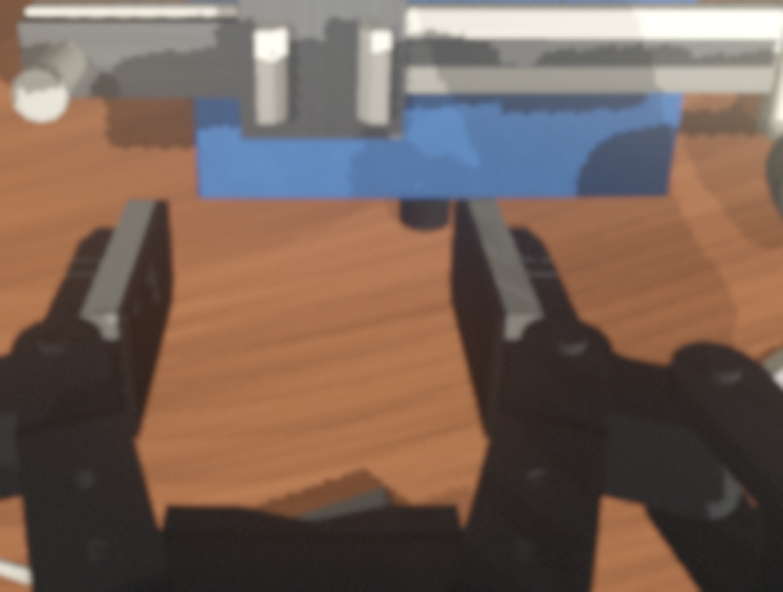

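```bash
python3 - <<'E'
from h import *
s=get_state();p=snapshot("wrist");s2=get_state()
print(s["tcp_pos"],s2["tcp_pos"],s["qvel"].round(3) if hasattr(s["qvel"],"round") else s["qvel"])
save(p,"w4")
a=cv2.imread("pics/w3.png").astype(int);b=cv2.imread("pics/w4.png").astype(int);print("diff",np.abs(a-b).mean())
for n,u,z in(("knob",(164.1,212.8),.117),("jawmid",(261.4,205.9),.1)):print(n,atz(p,u,z,s))
A=snapshot("scene");B=snapshot("side");save(A,"s2");save(B,"s2b")
for P in(A,B):
  for n in("knob","slot"):
    for r in silhouettes(P,n)[:1]:print(n,r["xy"],r["confidence"],r["pixels"].sum())
S=[.5517,.0943,.1];k=[.5249,.0032,.117]
print(proj(A,[k,S]),proj(B,[k,S]))
a=cv2.imread("pics/s2.png")[195:315,235:355];b=cv2.imread("pics/s2b.png")[100:220,210:330]
f=lambda i,k:cv2.resize(i,None,fx=k,fy=k,interpolation=cv2.INTER_CUBIC)
w=cv2.imread("pics/w4.png")
cv2.imwrite("pics/crop2.png",np.hstack([f(a,3.3),f(b,3.3)]))
E
```

```text
[0.53197543 0.09517164 0.23280335] [0.53185843 0.09335486 0.23274239] [ 0.025 -0.01   0.043  0.018  0.022  0.008  0.002]
diff 3.1188456217447915
knob [0.5295835  0.00355164 0.117     ]
jawmid [0.55544812 0.0944489  0.1       ]
knob [272.5, 234.9] 0.7 1168
slot [311.8, 280.3] 0.65 12455
knob [259.8, 169.3] 0.94 546
slot [258.6, 168.8] 0.79 533
[[265.3223898  201.08850434]
 [281.51179884 234.83558342]] [[255.94980798 168.43548321]
 [263.24832094 156.95619627]]
```

View pics/crop2.png

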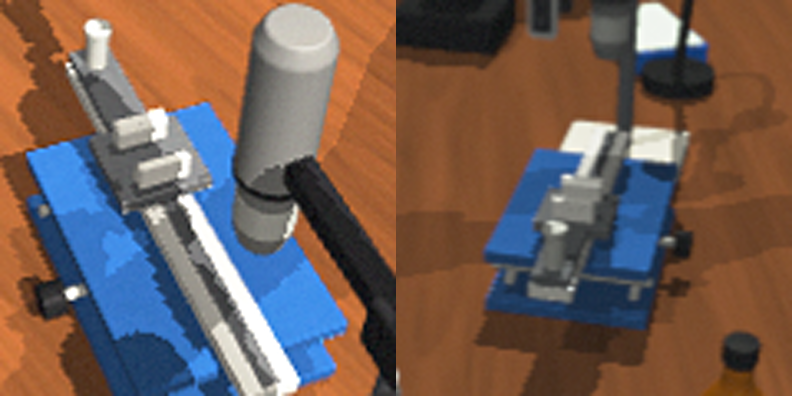

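The arm was still settling when that picture was taken, so I'll measure the slot again before placing. Next is the hex post.

send_rows(
  slide=[
    [-4,0,0],
    [-9,0,0],
    [-14,0,0],
    [-19,0,0],
    [-23,0,0],
  ],
  yaw=[0,0,0,0,0],
  gripper=[0.6,0.6,0.6,0.6,0.6],
)

```text
t: 8.55
tcp_pos: [0.4645, -0.13, 0.233]
orientation: [[0.287, 0.001, -0.958], [0.958, -0.0, 0.287], [0.0, -1.0, -0.001]]
ft_force: [-0.2, -1.0, 0.0]
grip_width: 0.0513
```

send_rows(
  slide=[
    [-5,0,0],
    [-10,0,0.5],
    [-15,0,1],
    [-20,0,1.5],
    [-22.5,0,2],
  ],
  yaw=[0,0,0,0,0],
  gripper=[0.6,0.6,0.6,0.6,0.6],
)

```text
t: 9.05
tcp_pos: [0.3797, -0.3416, 0.2335]
orientation: [[0.291, 0.001, -0.957], [0.957, -0.003, 0.291], [-0.002, -1.0, -0.001]]
ft_force: [-1.4, 0.2, -0.3]
grip_width: 0.0513
```

send_rows(
  slide=[
    [0,0,0],
    [0,0,0],
    [0,0,0],
    [0,0,0],
    [0,0,0],
  ],
  yaw=[0,0,0,0,0],
  gripper=[0.6,0.6,0.6,0.6,0.6],
)

```text
t: 9.55
tcp_pos: [0.3839, -0.335, 0.2327]
orientation: [[0.281, 0.0, -0.96], [0.96, 0.0, 0.281], [0.0, -1.0, 0.0]]
ft_force: [-0.2, 0.4, -0.5]
grip_width: 0.0514
```

```bash
python3 - <<'E'
from h import *
go((.409,-.349,.22));s=get_state();p=snapshot("wrist");print(s["tcp_pos"],get_state()["tcp_pos"],s["joints"])
save(p,"w5")
for r in silhouettes(p,"hex_a")[:5]:
    m=r["pixels"];print(np.round(r["xy"],1),round(r["confidence"],2),m.sum(),p["image"][m].mean(0).round(),atz(p,r["xy"],.03,s).round(3))
print(proj(p,[.409,-.349,.06],s))
E
```

```text
slide [-0.64  1.27 -2.8 ] yaw 0.0 dist 3.1 toolx ang 73.7 t 9.55 F [-0.2  0.4 -0.5]
[ 0.3839028  -0.33500798  0.23266114] [ 0.38373165 -0.33523435  0.2326948 ] [-0.10670898  0.11710387  0.8035005   1.94777953 -0.09423842  1.11433697
  2.02076685]
[254.5 194.6] 0.85 668 [198. 191. 183.] [ 0.416 -0.346  0.03 ]
[202.5 167.2] 0.81 687 [225. 178. 185.] [ 0.365 -0.396  0.03 ]
[301.9 163.5] 0.72 670 [109. 134. 187.] [ 0.394 -0.28   0.03 ]
[301.4 210.9] 0.71 675 [105. 127. 178.] [ 0.454 -0.295  0.03 ]
[405.7 145.6] 0.37 3280 [187. 183. 176.] [ 0.407 -0.154  0.03 ]
[[250.0431145  198.08135744]]
```

View pics/w5.png

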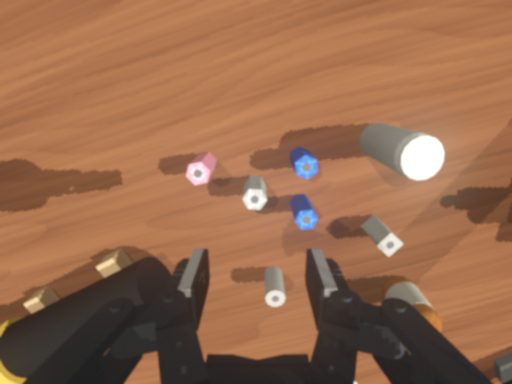

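The steel hex is at (255,193), pink at (201,170), blue at (305,163) and (304,213), round at (275,287), square at (385,238). I'll go closer so I can measure its turn.

```bash
python3 - <<'E'
from h import *
s=get_state();p=snapshot("wrist")
h=atz(p,(255.3,200.5),.06,s);print(h)
z=np.array(s["orientation"])[:,2]
t=h-.01*z;go((t[0],t[1],.125),73.7)
E
```

```text
[ 0.41317498 -0.34463394  0.06      ]
slide [-1.000e-02  1.078e+01 -4.110e+00] yaw -0.1 dist 11.5 toolx ang 73.6 t 9.7 F [ 0.2 -0.6  0.1]
```

send_rows(
  slide=[
    [0,4,-1.5],
    [0,8,-3],
    [0,10.8,-4.1],
    [0,10.8,-4.1],
    [0,10.8,-4.1],
  ],
  yaw=[0,0,0,0,0],
  gripper=[0.6,0.6,0.6,0.6,0.6],
)

```text
t: 10.2
tcp_pos: [0.4219, -0.348, 0.1247]
orientation: [[0.284, -0.002, -0.959], [0.959, -0.0, 0.284], [-0.001, -1.0, 0.002]]
ft_force: [-1.1, -1.4, 0.6]
grip_width: 0.0514
```

send_rows(
  slide=[
    [0,0,0],
    [0,0,0],
    [0,0,0],
  ],
  yaw=[0,0,0],
  gripper=[0.6,0.6,0.6],
)

```text
t: 10.5
tcp_pos: [0.4228, -0.3486, 0.1264]
orientation: [[0.285, 0.003, -0.959], [0.959, -0.001, 0.285], [0.0, -1.0, -0.003]]
ft_force: [0.3, 0.2, -0.2]
grip_width: 0.0512
```

```bash
cat > hexfit.py <<'E'
from h import *
from scipy.optimize import minimize
def hexpts(x,y,a,z0,z1):
    t=np.radians(a+30+60*np.arange(6));r=.024/np.sqrt(3)
    b=np.stack([x+r*np.cos(t),y+r*np.sin(t)],1)
    return np.vstack([np.c_[b,np.full(6,z1)],np.c_[b,np.full(6,z0)]])
def fit(p,s,m,guess,z0=0,z1=.06,k=6):
    d=cv2.resize(m.astype(np.float32),None,fx=k,fy=k,interpolation=cv2.INTER_LINEAR)>.5
    def cost(v):
        u=proj(p,hexpts(v[0],v[1],v[2],z0,z1),s);u=(u+.5)*k-.5
        h=cv2.convexHull((u*16).astype(np.int32))
        i=np.zeros(d.shape,np.uint8);cv2.fillConvexPoly(i,h,1,shift=4)
        return (i.astype(bool)^d).sum()/k**2
    best=[]
    for a0 in range(0,60,10):
        r=minimize(cost,[guess[0],guess[1],a0],method="Nelder-Mead",options=dict(initial_simplex=np.array([guess[0],guess[1],a0])+np.array([[0,0,0],[.004,0,0],[0,.004,0],[0,0,6.]]),maxiter=120))
        best.append((r.fun,*r.x[:2],r.x[2]%60))
    return sorted(best)
E
python3 - <<'E'
from hexfit import *
s=get_state();p=snapshot("wrist");save(p,"w6")
print(s["tcp_pos"],get_state()["tcp_pos"])
for r in silhouettes(p,"hex_a"):
    m=r["pixels"];c=p["image"][m].mean(0).round()
    print(np.round(r["xy"],1),round(r["confidence"],2),m.sum(),c)
    if c[0]-c[2]<30 and abs(c[0]-c[1])<20 and m.sum()<4000 and r["confidence"]>.5:
        for b in fit(p,s,m,(.413,-.345))[:3]:print(np.round(b,4))
        u=proj(p,hexpts(b[1],b[2],b[3],0,.06),s).round();print(u[:6].tolist())
im=cv2.imread("pics/w6.png");x,y=proj(p,[.413,-.345,.06],s)[0].astype(int);print(x,y)
cv2.imwrite("pics/w6c.png",cv2.resize(im[y-60:y+60,x-75:x+75],None,fx=5,fy=5,interpolation=cv2.INTER_CUBIC))
E
```

```text
[ 0.42281554 -0.34862804  0.12638674] [ 0.42273136 -0.3484504   0.12611616]
[254.8 189.7] 0.93 1273 [208. 203. 195.]
[52.6389  0.4115 -0.3445 43.2026]
[52.8333  0.4115 -0.3445 42.0928]
[52.8611  0.4115 -0.3446 42.0091]
[[274.0, 194.0], [266.0, 179.0], [247.0, 179.0], [238.0, 193.0], [247.0, 208.0], [264.0, 209.0]]
[326.8 214.3] 0.77 1451 [103. 125. 178.]
[175.7 150.1] 0.68 1427 [233. 191. 200.]
[327.6 137.5] 0.6 1379 [111. 145. 198.]
255 195
```

View pics/w6c.png

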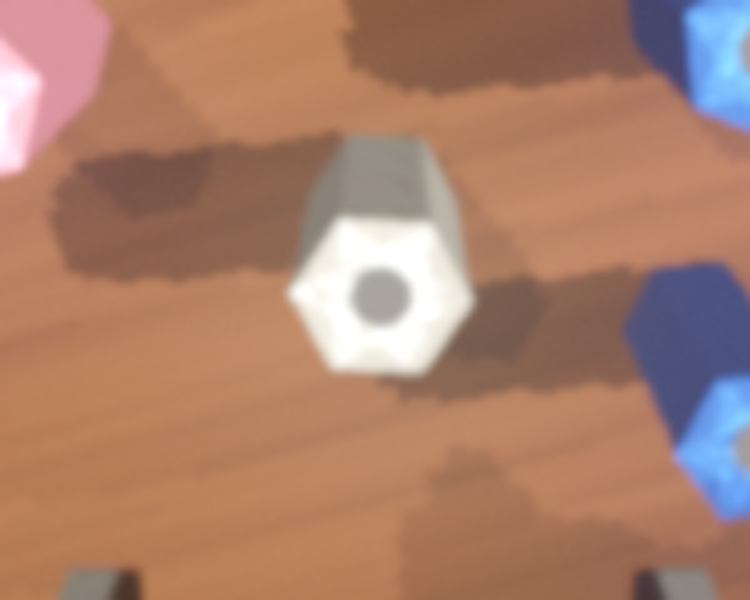

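The crop shows the post's top with corners at left and right, turned about 1.5° clockwise. The flat normals are therefore at about 42°, 102° and 162° in the world, which agrees with the silhouette fit. I'll grip at −18°, where both sides are free.

```bash
python3 - <<'E'
from h import *
s=get_state();p=snapshot("wrist")
print(atz(p,(256.2,194.4),.06,s))
go((.412,-.3447,.125),-17.7)
E
```

```text
[ 0.41152335 -0.34408246  0.06      ]
slide [0.03 0.05 1.11] yaw 91.2 dist 1.1 toolx ang 73.5 t 10.65 F [-0.5  0.5 -0.5]
```

send_rows(
  slide=[
    [0,0,0.5],
    [0,0,1.1],
    [0,0,1.1],
    [0,0,1.1],
    [0,0,1.1],
  ],
  yaw=[8,16,24,32,40],
  gripper=[0.6,0.6,0.6,0.6,0.6],
)

```text
t: 11.15
tcp_pos: [0.4118, -0.3448, 0.125]
orientation: [[0.837, 0.001, -0.547], [0.547, 0.0, 0.837], [0.001, -1.0, -0.0]]
ft_force: [0.3, -0.2, 0.0]
grip_width: 0.0512
```

send_rows(
  slide=[
    [0,0,0],
    [0,0,0],
    [0,0,0],
    [0,0,0],
    [0,0,0],
  ],
  yaw=[8,16,24,32,40],
  gripper=[0.6,0.6,0.6,0.6,0.6],
)

```text
t: 11.65
tcp_pos: [0.4119, -0.3447, 0.125]
orientation: [[0.993, 0.001, 0.119], [-0.119, 0.0, 0.993], [0.001, -1.0, 0.0]]
ft_force: [-0.1, 0.5, -0.2]
grip_width: 0.0514
```

send_rows(
  slide=[
    [0,0,0],
    [0,0,0],
    [0,0,0],
    [0,0,0],
    [0,0,0],
  ],
  yaw=[8,11.2,11.2,11.2,11.2],
  gripper=[0.6,0.6,0.6,0.6,0.6],
)

```text
t: 12.15
tcp_pos: [0.4118, -0.3448, 0.1249]
orientation: [[0.953, 0.0, 0.303], [-0.303, 0.0, 0.953], [0.0, -1.0, 0.0]]
ft_force: [-0.3, -0.6, -0.9]
grip_width: 0.0514
```

```bash
python3 - <<'E'
from hexfit import *
go((.412,-.3447,.04),-17.7)
s=get_state();p=snapshot("wrist");save(p,"w7")
for r in silhouettes(p,"hex_a"):
    m=r["pixels"];c=p["image"][m].mean(0).round()
    if abs(c[0]-c[1])<20 and abs(c[0]-c[2])<20 and r["confidence"]>.4:
        print(r["xy"],m.sum(),c)
        for b in fit(p,s,m,(.412,-.345))[:3]:print(np.round(b,4))
E
```

```text
slide [0.01 8.49 0.01] yaw 0.0 dist 8.5 toolx ang -17.7 t 12.15 F [-0.3 -0.6 -0.9]
[255.6, 203.1] 1289 [208. 203. 194.]
[64.1111  0.4114 -0.3448 41.4346]
[64.5278  0.4114 -0.3448 41.157 ]
[65.0278  0.4113 -0.3448 40.7723]
```

send_rows(
  slide=[
    [0,3,0],
    [0,6,0],
    [0,8.5,0],
    [0,8.5,0],
    [0,8.5,0],
  ],
  yaw=[0,0,0,0,0],
  gripper=[0.6,0.6,0.6,0.6,0.5],
)

```text
t: 12.75
tcp_pos: [0.4115, -0.3452, 0.04]
orientation: [[0.953, -0.001, 0.304], [-0.304, -0.0, 0.953], [-0.0, -1.0, -0.0]]
ft_force: [0.3, 0.3, 0.7]
grip_width: 0.0429
```

send_rows(
  slide=[
    [0,0,0],
    [0,0,0],
    [0,0,0],
    [0,0,0],
    [0,0,0],
  ],
  yaw=[0,0,0,0,0],
  gripper=[0.35,0.2,0,0,0],
  newtons=40,
)

```text
t: 13.25
tcp_pos: [0.4127, -0.3461, 0.0415]
orientation: [[0.953, 0.002, 0.304], [-0.304, -0.001, 0.953], [0.003, -1.0, -0.001]]
ft_force: [-1.2, 0.4, 7.3]
grip_width: 0.0225
```

send_rows(
  slide=[
    [0,0,0],
    [0,-1,0],
    [0,-5,0],
    [0,-10,0],
    [0,-15,0],
  ],
  yaw=[0,0,0,0,0],
  gripper=[0,0,0,0,0],
)

```text
t: 13.75
tcp_pos: [0.4106, -0.3439, 0.1906]
orientation: [[0.952, -0.002, 0.305], [-0.305, 0.002, 0.952], [-0.003, -1.0, 0.001]]
ft_force: [2.0, -0.4, -2.7]
grip_width: 0.0222
```

```bash
python3 - <<'E'
from h import *
go((.535,.10,.20),73.6)
E
```

```text
slide [-1.67 -0.89 46.07] yaw -91.3 dist 46.1 toolx ang -17.7 t 13.75 F [ 2.  -0.4 -2.7]
```

send_rows(
  slide=[
    [0,-1,3],
    [0,-2,7],
    [0,-2,12],
    [0,-2,17],
    [0,-2,22],
  ],
  yaw=[0,0,0,0,0],
  gripper=[0,0,0,0,0],
)

```text
t: 14.25
tcp_pos: [0.4782, -0.133, 0.2097]
orientation: [[0.952, 0.0, 0.305], [-0.305, 0.002, 0.952], [-0.001, -1.0, 0.002]]
ft_force: [1.6, -0.5, -2.8]
grip_width: 0.0225
```

send_rows(
  slide=[
    [-0.3,0,5],
    [-0.6,0,10],
    [-1,0,15],
    [-1.4,0,20],
    [-1.7,0,24],
  ],
  yaw=[-8,-16,-24,-32,-40],
  gripper=[0,0,0,0,0],
)

```text
t: 14.75
tcp_pos: [0.5347, 0.1026, 0.2096]
orientation: [[0.922, -0.001, -0.388], [0.388, 0.002, 0.922], [-0.0, -1.0, 0.002]]
ft_force: [1.9, -0.4, -3.6]
grip_width: 0.0224
```

send_rows(
  slide=[
    [0,0,0],
    [0,0,0],
    [0,0,0],
    [0,0,0],
    [0,0,0],
  ],
  yaw=[-8,-16,-24,-32,-40],
  gripper=[0,0,0,0,0],
)

```text
t: 15.25
tcp_pos: [0.5344, 0.0983, 0.2094]
orientation: [[0.46, -0.001, -0.888], [0.888, -0.0, 0.46], [-0.001, -1.0, 0.001]]
ft_force: [-0.4, 0.1, -3.4]
grip_width: 0.0222
```

send_rows(
  slide=[
    [0,0,0],
    [0,0,0],
    [0,0,0],
    [0,0,0],
    [0,0,0],
  ],
  yaw=[-8,-11.3,-11.3,-11.3,-11.3],
  gripper=[0,0,0,0,0],
)

```text
t: 15.75
tcp_pos: [0.5351, 0.0984, 0.2096]
orientation: [[0.283, -0.0, -0.959], [0.959, -0.0, 0.283], [-0.0, -1.0, 0.0]]
ft_force: [-0.4, -0.5, -2.9]
grip_width: 0.0225
```

```bash
python3 - <<'E'
from h import *
go((.535,.10,.20),73.6)
s=get_state();p=snapshot("wrist");save(p,"w8")
print(s["tcp_pos"],get_state()["tcp_pos"],s["joints"].round(2) if hasattr(s["joints"],"round") else s["joints"])
im=cv2.imread("pics/w8.png")[150:384,140:400]
cv2.imwrite("pics/w8c.png",cv2.resize(im,None,fx=3,fy=2.5,interpolation=cv2.INTER_CUBIC))
E
```

```text
slide [0.15 0.96 0.05] yaw -0.1 dist 1.0 toolx ang 73.5 t 15.75 F [-0.4 -0.5 -2.9]
[0.53508235 0.09841379 0.20963948] [0.53513889 0.09841281 0.2096383 ] [-1.08  0.28  0.96  1.9  -0.26  1.09  1.27]
```

View pics/w8c.png

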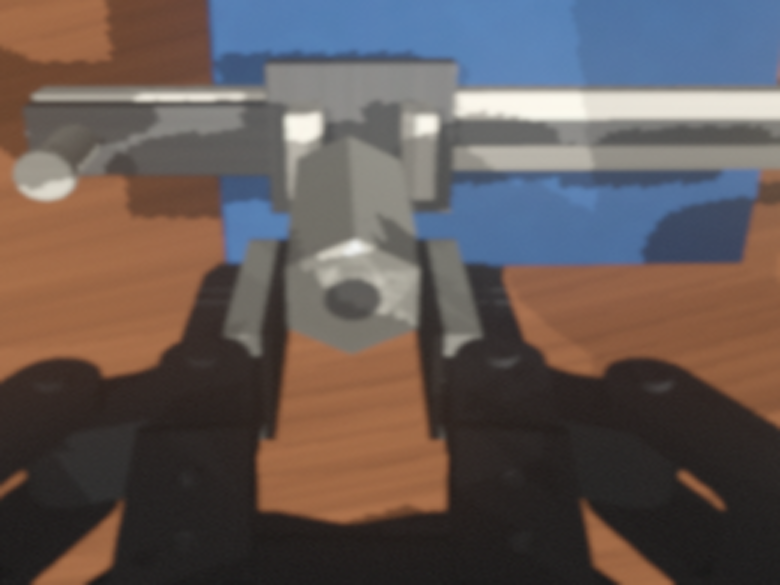

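The wrist view shows the post square in the pads, the jaws' outer edges at crop x 284 and 438, the plate's far edge at y 62 and near edge at y 210, and the knob cap at (45,177).

```bash
python3 - <<'E'
from h import *
s=get_state();p=snapshot("wrist")
f=lambda x,y:(140+(x+.5)/3-.5,150+(y+.5)/2.5-.5)
R=np.array(s["orientation"]);T=np.array(s["tcp_pos"])
def loc(n,x,y,z):
    X=atz(p,f(x,y),z,s);print(n,X.round(4),"tool x,z mm",((X-T)@R)[[0,2]]*1000);return X
np.set_printoptions(suppress=True,precision=2)
loc("knob",45,177,.117)
loc("jawL far",284,110,.1);loc("jawR far",438,110,.1)
loc("jawL near",289,205,.1);loc("jawR near",436,205,.1)
for n,x,y in(("pl",265,62),("pl",457,62),("pl",273,210),("pl",450,210)):loc(n,x,y,.082)
ztop=T[2]+.02
loc("post top",353,296,ztop)
for z0 in(ztop,):
    loc("pc top",355,240,z0);loc("pc bot",350,352,z0)
    loc("padL",287,296,z0);loc("padR",420,296,z0)
E
```

```text
knob [0.53 0.01 0.12] tool x,z mm [-90.17 -21.54]
jawL far [0.53 0.08 0.1 ] tool x,z mm [-19.35  -1.93]
jawR far [0.54 0.12 0.1 ] tool x,z mm [27.86 -1.93]
jawL near [0.57 0.07 0.1 ] tool x,z mm [-18.72 -40.42]
jawR near [0.58 0.11 0.1 ] tool x,z mm [ 28.44 -40.44]
pl [0.52 0.08 0.08] tool x,z mm [-26.4   11.58]
pl [0.53 0.14 0.08] tool x,z mm [35.18 11.58]
pl [0.58 0.06 0.08] tool x,z mm [-25.65 -51.28]
pl [0.59 0.12 0.08] tool x,z mm [ 35.18 -51.3 ]
post top [0.53 0.1  0.23] tool x,z mm [1.6  0.74]
pc top [0.52 0.1  0.23] tool x,z mm [ 1.93 13.66]
pc bot [0.55 0.1  0.23] tool x,z mm [  1.07 -13.04]
padL [0.53 0.09 0.23] tool x,z mm [-9.68  0.73]
padR [0.54 0.11 0.23] tool x,z mm [13.05  0.72]
```

The camera puts the slot 4.6 mm off, dead reckoning says 0.8 mm, and the gripped post itself shows 1.6 mm of bias. I'll lower the post beside the jaws at their height and compare the two directly in the picture.

send_rows(
  slide=[
    [0.3,0,-3],
    [0.3,0,-5.5],
    [0.3,3,-5.5],
    [0.3,6,-5.5],
    [0.3,6,-5.5],
  ],
  yaw=[0,0,0,0,0],
  gripper=[0,0,0,0,0],
)

```text
t: 16.35
tcp_pos: [0.5849, 0.0858, 0.1452]
orientation: [[0.282, -0.01, -0.959], [0.959, -0.003, 0.282], [-0.005, -1.0, 0.009]]
ft_force: [-1.0, 0.2, -3.3]
grip_width: 0.0222
```

send_rows(
  slide=[
    [0,0,0],
    [0,0,0],
    [0,0,0],
    [0,0,0],
    [0,0,0],
  ],
  yaw=[0,0,0,0,0],
  gripper=[0,0,0,0,0],
)

```text
t: 16.85
tcp_pos: [0.5896, 0.086, 0.1507]
orientation: [[0.282, 0.001, -0.959], [0.959, 0.001, 0.282], [0.001, -1.0, -0.001]]
ft_force: [0.3, -0.8, -3.0]
grip_width: 0.0222
```

```bash
python3 - <<'E'
from h import *
s=get_state();p=snapshot("wrist");save(p,"w9");print(s["tcp_pos"],s["ft_force"])
T=np.array(s["tcp_pos"]);R=np.array(s["orientation"])
print(proj(p,[T-[0,0,.04],T-[0,0,.04]+.035*R[:,2]],s))
im=cv2.imread("pics/w9.png")[100:300,150:360]
cv2.imwrite("pics/w9c.png",cv2.resize(im,None,fx=3,fy=3,interpolation=cv2.INTER_CUBIC))
E
```

```text
[0.5895537  0.08604052 0.15069758] [ 0.32050678 -0.78650872 -2.99133295]
[[254.84889766 222.24722256]
 [254.72103116 173.63009048]]
```

View pics/w9c.png

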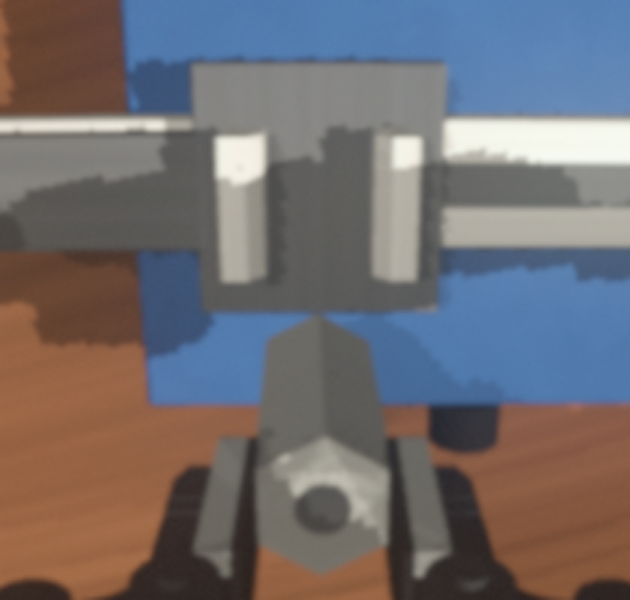

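The post's foot (crop x 319) lines up with the middle of the jaws (x 318). Now for the distance along the slot.

```bash
python3 - <<'E'
from h import *
s=get_state();p=snapshot("wrist");T=np.array(s["tcp_pos"]);R=np.array(s["orientation"])
f=lambda x,y:(150+(x+.5)/3-.5,100+(y+.5)/3-.5)
L=lambda x,y,z:(((atz(p,f(x,y),z,s)-T)@R)*1000)[[0,2]].round(2)
print("t",s["t"],T)
for n,a in(("jaw far L",(214,135,.1)),("R",(421,135,.1)),("near L",(220,282,.1)),("R",(418,282,.1)),("plate far",(318,62,.082)),("plate near",(318,309,.082)),
 ("foot corner",(319,315,T[2]-.0395)),("footL",(266,343,T[2]-.0395)),("footR",(371,343,T[2]-.0395)),("top corner near",(323,438,T[2]+.0205)),("top far corner",(321,573,T[2]+.0205))):print(n,L(*a))
E
```

```text
t 16.9 [0.58935255 0.08600705 0.15044545]
jaw far L [-22.9  52.6]
R [23.8  52.58]
near L [-22.78  17.66]
R [24.29 17.64]
plate far [ 0.52 67.22]
plate near [0.43 4.28]
foot corner [ 0.78 13.35]
footL [-11.44   6.48]
footR [12.74  6.46]
top corner near [ 1.6  13.95]
top far corner [  1.25 -12.79]
```

send_rows(
  slide=[
    [0,0,1.8],
    [0,0,3.5],
    [0,0,3.5],
    [0,0,3.5],
    [0,0,3.5],
  ],
  yaw=[0,0,0,0,0],
  gripper=[0,0,0,0,0],
)

```text
t: 17.45
tcp_pos: [0.5565, 0.0955, 0.1502]
orientation: [[0.283, 0.002, -0.959], [0.959, -0.0, 0.283], [0.0, -1.0, -0.002]]
ft_force: [0.4, -0.8, -2.9]
grip_width: 0.0226
```

send_rows(
  slide=[
    [0,0.5,0],
    [0,0.9,0],
    [0,1.3,0],
    [0,1.3,0],
    [0,1.3,0],
  ],
  yaw=[0,0,0,0,0],
  gripper=[0,0,0,0,0],
)

```text
t: 17.95
tcp_pos: [0.5553, 0.0957, 0.1364]
orientation: [[0.282, -0.001, -0.959], [0.959, -0.0, 0.282], [-0.0, -1.0, 0.001]]
ft_force: [-0.3, -0.3, -2.6]
grip_width: 0.0224
```

send_rows(
  slide=[
    [0,0.3,0],
    [0,0.6,0],
    [0,0.9,0],
    [0,1.1,0],
    [0,1.1,0],
  ],
  yaw=[0,0,0,0,0],
  gripper=[0,0,0,0,0],
)

```text
t: 18.45
tcp_pos: [0.5552, 0.0958, 0.1253]
orientation: [[0.282, -0.001, -0.959], [0.959, -0.0, 0.282], [-0.0, -1.0, 0.001]]
ft_force: [-0.0, 0.2, -1.8]
grip_width: 0.0228
```

send_rows(
  slide=[
    [0,0.1,0],
    [0,0.2,0],
    [0,0.2,0],
    [0,0.2,0],
  ],
  yaw=[0,0,0,0],
  gripper=[0,0,0,0],
)

```text
t: 18.85
tcp_pos: [0.5555, 0.0957, 0.1238]
orientation: [[0.282, 0.0, -0.959], [0.959, 0.0, 0.282], [0.0, -1.0, -0.0]]
ft_force: [0.4, -0.1, -3.2]
grip_width: 0.0222
```

send_rows(
  slide=[
    [0,0.1,0],
    [0,0.2,0],
    [0,0.3,0],
    [0,0.3,0],
  ],
  yaw=[0,0,0,0],
  gripper=[0,0,0,0],
)

```text
t: 19.25
tcp_pos: [0.5568, 0.0954, 0.1235]
orientation: [[0.283, 0.001, -0.959], [0.959, 0.002, 0.283], [0.002, -1.0, -0.001]]
ft_force: [-5.5, -0.4, 12.0]
grip_width: 0.0224
```

send_rows(
  slide=[
    [0,-0.2,0],
    [0,-0.2,0],
    [0,-0.2,0],
    [0,-0.2,0],
    [0,-0.2,0],
  ],
  yaw=[0,0,0,0,0],
  gripper=[0,0,0.35,0.5,0.6],
)

```text
t: 19.75
tcp_pos: [0.5554, 0.0958, 0.1225]
orientation: [[0.282, -0.0, -0.959], [0.959, -0.0, 0.282], [-0.0, -1.0, 0.0]]
ft_force: [0.1, -0.9, 0.2]
grip_width: 0.051
```

send_rows(
  slide=[
    [0,0,0],
    [0,-2,0],
    [0,-5,0],
    [0,-8,0],
    [0,-9,0],
  ],
  yaw=[0,0,0,0,0],
  gripper=[0.6,0.6,0.6,0.6,0.6],
)

```text
t: 20.25
tcp_pos: [0.5576, 0.0956, 0.2158]
orientation: [[0.283, 0.005, -0.959], [0.959, 0.002, 0.283], [0.003, -1.0, -0.005]]
ft_force: [0.4, -0.4, -1.2]
grip_width: 0.0515
```

send_rows(
  slide=[
    [-3,0,0],
    [-6,0,0],
    [-9,0,0],
    [-9,0,0],
    [-9,0,0],
  ],
  yaw=[0,0,0,0,0],
  gripper=[0.6,0.6,0.6,0.6,0.6],
)

```text
t: 20.75
tcp_pos: [0.5295, 0.0089, 0.2123]
orientation: [[0.285, -0.001, -0.959], [0.959, 0.001, 0.285], [0.001, -1.0, 0.001]]
ft_force: [-0.4, 1.2, -0.6]
grip_width: 0.051
```

```bash
python3 - <<'E'
from hexfit import *
s=get_state();p=snapshot("wrist");save(p,"w10");T=np.array(s["tcp_pos"]);print(T,s["ft_force"])
for r in silhouettes(p,"hex_a")[:2]:
    m=r["pixels"];print(r["xy"],r["confidence"],m.sum())
print("expect",proj(p,[[.5558,.0955,.142],[.5558,.0955,.1],[.53,.005,.117]],s))
im=cv2.imread("pics/w10.png")[130:330,140:400]
cv2.imwrite("pics/w10c.png",cv2.resize(im,None,fx=3,fy=3,interpolation=cv2.INTER_CUBIC))
E
```

```text
[0.52949198 0.00892209 0.21227419] [-0.37978773  1.15267056 -0.64743659]
[360.6, 202.0] 0.91 1415
[11.1, 180.4] 0.91 563
expect [[367.73720947 207.55774572]
 [352.23731026 191.54734895]
 [251.0938808  198.60083506]]
```

View pics/w10c.png

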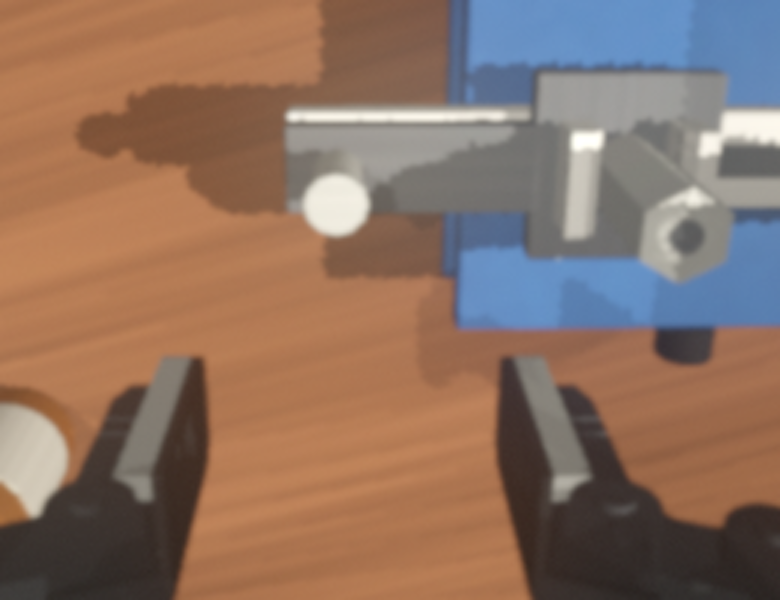

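The post stands square between the jaws and the gripper is clear of it. The knob cap is at (252,198) in the full frame, so I'll grip it again and push the slide home gently.

```bash
python3 - <<'E'
from h import *
go((.5289,.0045,.103),73.6)
E
```

```text
slide [-0.65 10.94 -0.07] yaw 0.1 dist 11.0 toolx ang 73.7 t 20.85 F [ 0.5 -0.3  0.1]
```

send_rows(
  slide=[
    [-0.5,3,0],
    [-0.5,6,0],
    [-0.5,9,0],
    [-0.5,10.9,0],
    [-0.5,10.9,0],
  ],
  yaw=[0,0,0,0,0],
  gripper=[0.6,0.6,0.6,0.6,0.6],
)

```text
t: 21.35
tcp_pos: [0.526, 0.0062, 0.1005]
orientation: [[0.28, -0.007, -0.96], [0.96, -0.002, 0.28], [-0.003, -1.0, 0.006]]
ft_force: [0.4, 0.2, 0.5]
grip_width: 0.0513
```

send_rows(
  slide=[
    [0,0,0],
    [0,0,0],
    [0,0,0],
    [0,0,0],
    [0,0,0],
  ],
  yaw=[0,0,0,0,0],
  gripper=[0.5,0.4,0.3,0.2,0.1],
  newtons=30,
)

```text
t: 21.85
tcp_pos: [0.5297, 0.0045, 0.1051]
orientation: [[0.282, 0.002, -0.959], [0.959, 0.001, 0.282], [0.001, -1.0, -0.002]]
ft_force: [-1.1, 0.0, 5.4]
grip_width: 0.0148
```

send_rows(
  slide=[
    [0,0,0],
    [0,0,0],
    [0,0,0],
  ],
  yaw=[0,0,0],
  gripper=[0,0,0],
)

```text
t: 22.15
tcp_pos: [0.5297, 0.0045, 0.1051]
orientation: [[0.283, 0.002, -0.959], [0.959, 0.001, 0.283], [0.001, -1.0, -0.002]]
ft_force: [-1.2, 0.3, 6.2]
grip_width: 0.0152
```

send_rows(
  slide=[
    [0.3,0,0],
    [0.8,0,0],
    [1.4,0,0],
    [2.0,0,0],
    [2.6,0,0],
  ],
  yaw=[0,0,0,0,0],
  gripper=[0,0,0,0,0],
)

```text
t: 22.65
tcp_pos: [0.5364, 0.0275, 0.105]
orientation: [[0.284, 0.001, -0.959], [0.959, -0.002, 0.284], [-0.001, -1.0, -0.001]]
ft_force: [-1.7, -2.9, 6.7]
grip_width: 0.015
```

send_rows(
  slide=[
    [0.6,0,0],
    [1.2,0,0],
    [1.8,0,0],
    [2.4,0,0],
    [3.0,0,0],
  ],
  yaw=[0,0,0,0,0],
  gripper=[0,0,0,0,0],
)

```text
t: 23.15
tcp_pos: [0.5448, 0.0563, 0.105]
orientation: [[0.284, 0.0, -0.959], [0.959, -0.001, 0.284], [-0.001, -1.0, -0.001]]
ft_force: [-3.1, -3.9, 7.0]
grip_width: 0.0151
```

send_rows(
  slide=[
    [0.6,0,0],
    [1.2,0,0],
    [1.8,0,0],
    [2.4,0,0],
    [3.0,0,0],
  ],
  yaw=[0,0,0,0,0],
  gripper=[0,0,0,0,0],
)

```text
t: 23.65
tcp_pos: [0.5532, 0.0852, 0.105]
orientation: [[0.284, 0.0, -0.959], [0.959, -0.001, 0.284], [-0.001, -1.0, -0.001]]
ft_force: [-2.6, -3.1, 7.2]
grip_width: 0.0151
```

send_rows(
  slide=[
    [0.6,0,0],
    [1.2,0,0],
    [1.8,0,0],
    [2.4,0,0],
    [3.0,0,0],
  ],
  yaw=[0,0,0,0,0],
  gripper=[0,0,0,0,0],
)

```text
t: 24.15
tcp_pos: [0.5617, 0.114, 0.105]
orientation: [[0.284, -0.0, -0.959], [0.959, -0.001, 0.284], [-0.001, -1.0, -0.0]]
ft_force: [-3.1, -3.9, 8.1]
grip_width: 0.0149
```

send_rows(
  slide=[
    [0.5,0,0],
    [1.0,0,0],
    [1.4,0,0],
    [1.6,0,0],
    [1.6,0,0],
  ],
  yaw=[0,0,0,0,0],
  gripper=[0,0,0,0,0],
)

```text
t: 24.65
tcp_pos: [0.5664, 0.1304, 0.1051]
orientation: [[0.283, 0.0, -0.959], [0.959, -0.0, 0.283], [-0.0, -1.0, -0.001]]
ft_force: [-1.1, -1.8, 7.2]
grip_width: 0.0151
```

Pushed 131 mm so far. I'll continue in small steps until the stop.

send_rows(
  slide=[
    [0.2,0,0],
    [0.4,0,0],
    [0.6,0,0],
    [0.7,0,0],
    [0.7,0,0],
  ],
  yaw=[0,0,0,0,0],
  gripper=[0,0,0,0,0],
)

```text
t: 25.15
tcp_pos: [0.5683, 0.1366, 0.1051]
orientation: [[0.283, 0.0, -0.959], [0.959, -0.001, 0.283], [-0.001, -1.0, -0.0]]
ft_force: [-1.5, -1.7, 6.5]
grip_width: 0.0151
```

send_rows(
  slide=[
    [0.1,0,0],
    [0.2,0,0],
    [0.3,0,0],
    [0.4,0,0],
    [0.4,0,0],
  ],
  yaw=[0,0,0,0,0],
  gripper=[0,0,0,0,0],
)

```text
t: 25.65
tcp_pos: [0.5684, 0.1368, 0.105]
orientation: [[0.285, -0.002, -0.958], [0.958, -0.005, 0.285], [-0.005, -1.0, 0.001]]
ft_force: [-5.4, -5.9, 9.4]
grip_width: 0.015
```

send_rows(
  slide=[
    [0.2,0,0],
    [0.4,0,0],
    [0.6,0,0],
    [0.6,0,0],
  ],
  yaw=[0,0,0,0],
  gripper=[0,0,0,0],
)

```text
t: 26.05
tcp_pos: [0.5684, 0.137, 0.1049]
orientation: [[0.288, -0.007, -0.958], [0.958, -0.011, 0.288], [-0.012, -1.0, 0.003]]
ft_force: [-6.4, -10.9, 13.3]
grip_width: 0.0148
```

send_rows(
  slide=[
    [-0.3,0,0],
    [-0.6,0,0],
    [-0.6,0,0],
    [-0.6,0,0],
    [-0.6,0,0],
  ],
  yaw=[0,0,0,0,0],
  gripper=[0,0,0.3,0.6,0.6],
)

```text
t: 26.55
tcp_pos: [0.5689, 0.143, 0.1035]
orientation: [[0.281, -0.0, -0.96], [0.96, 0.001, 0.281], [0.001, -1.0, 0.0]]
ft_force: [0.2, 0.9, -0.4]
grip_width: 0.0511
```

send_rows(
  slide=[
    [0,0,0],
    [-0.3,0,0],
    [-0.3,0,0],
    [-0.3,0,0],
  ],
  yaw=[0,0,0,0],
  gripper=[0.6,0.6,0.6,0.6],
)

```text
t: 26.95
tcp_pos: [0.5681, 0.1388, 0.1037]
orientation: [[0.283, -0.0, -0.959], [0.959, -0.0, 0.283], [-0.0, -1.0, 0.0]]
ft_force: [0.5, -0.2, 1.2]
grip_width: 0.0515
```

send_rows(
  slide=[
    [0,-2,0],
    [0,-5,0],
    [0,-8,0],
    [0,-10,2],
    [0,-10,6],
  ],
  yaw=[0,0,0,0,0],
  gripper=[0.6,0.6,0.6,0.6,0.6],
)

```text
t: 27.45
tcp_pos: [0.5155, 0.1548, 0.2078]
orientation: [[0.287, 0.01, -0.958], [0.958, 0.001, 0.287], [0.004, -1.0, -0.009]]
ft_force: [-0.5, 0.8, 1.8]
grip_width: 0.0514
```

send_rows(
  slide=[
    [0,0,4],
    [0,0,8],
    [0,0,8],
    [0,0,8],
    [0,0,8],
  ],
  yaw=[0,0,0,0,0],
  gripper=[0.6,0.6,0.6,0.6,0.6],
)

```text
t: 27.95
tcp_pos: [0.4352, 0.1781, 0.2043]
orientation: [[0.284, 0.002, -0.959], [0.959, 0.0, 0.284], [0.001, -1.0, -0.002]]
ft_force: [0.3, -1.1, -0.3]
grip_width: 0.0516
```

```bash
python3 - <<'E'
from h import *
s=get_state();print(s["tcp_pos"],s["t"],s["ft_force"])
w=snapshot("wrist");A=snapshot("scene");B=snapshot("side")
save(w,"f_w");save(A,"f_a");save(B,"f_b")
for n,P in(("A",A),("B",B)):
  for q in("hex_a","round_mid","square_mid","bottle_mid","jar_mid","knob"):
    print(n,q,[(np.round(r["xy"]).tolist(),round(r["confidence"],2)) for r in search_frame(P,q)][:3])
print("knob est wrist",[r["xy"] for r in search_frame(w,"knob")][:1])
f=lambda n,y,x,h,v,k:cv2.resize(cv2.imread("pics/"+n+".png")[y:y+v,x:x+h],None,fx=k,fy=k,interpolation=cv2.INTER_CUBIC)
a=f("f_a",190,230,130,140,3);b=f("f_b",60,220,90,140,3);c=f("f_w",100,180,220,60,3)
top=np.hstack([a,b]);c=f("f_w",150,200,312,160,660/312)[:, :660]
bot=cv2.resize(cv2.imread("pics/f_w.png")[140:340,150:480],(660,180*660//600))
cv2.imwrite("pics/final.png",np.vstack([top,cv2.resize(bot,(660,179))]))
E
```

```text
[0.43519148 0.17807628 0.20431075] 27.95 [ 0.33167298 -1.10797176 -0.33970791]
A hex_a [([311.0, 283.0], 0.73), ([224.0, 159.0], 0.71), ([225.0, 134.0], 0.62)]
A round_mid [([307.0, 284.0], 0.7), ([182.0, 158.0], 0.42)]
A square_mid [([221.0, 182.0], 0.52)]
A bottle_mid [([185.0, 194.0], 0.96)]
A jar_mid [([257.0, 156.0], 0.98)]
A knob [([298.0, 289.0], 0.62)]
B hex_a [([181.0, 332.0], 0.91), ([200.0, 280.0], 0.8), ([229.0, 285.0], 0.61)]
B round_mid [([284.0, 307.0], 0.8)]
B square_mid [([283.0, 309.0], 0.58), ([256.0, 251.0], 0.57), ([201.0, 239.0], 0.42)]
B bottle_mid [([314.0, 235.0], 0.91)]
B jar_mid [([201.0, 236.0], 0.72)]
B knob [([272.0, 145.0], 0.91)]
knob est wrist [[277.3, 302.8]]
```

View pics/final.png

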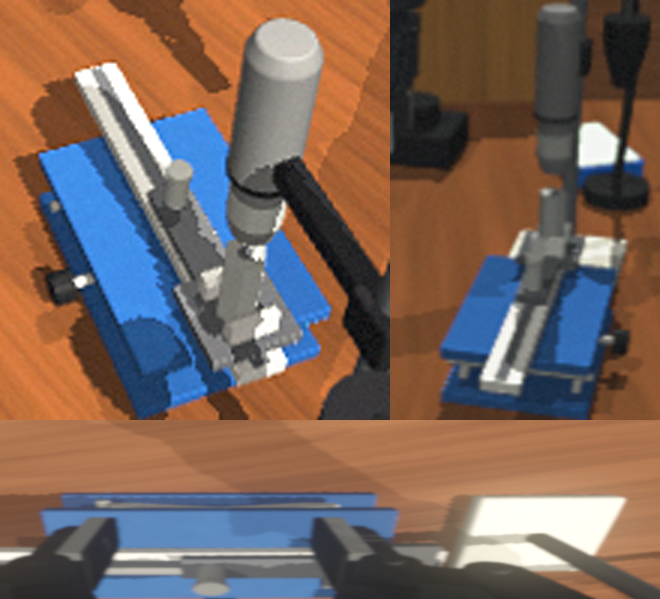

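The final views show the post upright between the jaws directly under the barrel, with the knob home. The bystanders are at the same pixels as at the start, and the arm is clear. Handing in.

```bash
python3 -c "
from cell import *
print(finish_job())"
```

```text
the job is handed in; nothing more can be done
None
```

I drew the slide out to its stop by the knob and stood the steel hex post in the jaws. Then I let go of it, pushed the slide home to its stop and backed the arm clear. The job was handed in at about 28 s of the 64 s allowed.

**What the last checks showed:**
- **Post seating:** the foot touched down with 12 N at the height expected for the plate. After release, the wrist picture showed the post upright and square between the jaws.
- **Slide:** the push home ended on a stop, with about 11 N against the push and no further movement. It covered 138 mm, the same as the draw out; the listed travel is 140 mm.
- **Final pictures:** the post stands under the lens. The round post, square post, bottle and tin are within about 3 pixels of where the cameras first saw them.
- **Forces:** no reading showed a bump. The largest at the end of any move was about 18 N.

**What disagreed:**
- **Slot position:** the wrist camera and the arm's own position differed by about 4 mm on where the slot was. Part of that was a steady camera offset of about 1.5 mm, which I removed by comparing the post's foot with the jaws in one picture.
- **Slide at its outer stop:** while the post went in, the slide may have sat about 2 mm short of the stop it had reached.
- **Networks:** some low-confidence detections mixed up the posts, and I settled those from the pictures.

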